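# Clamp the slide tray and wind the microscope stage to its red mark

### The job

First clamp the white slide tray on the microscope's black stage: push the blue-posted jaw gently up to the tray so that the tray sits square against the metal fence and the orange sprung pad is pressed in about halfway, not to its end, and let go of the jaw. Then wind the crank until the yellow pointer on the stage stands on the red mark of the scale, and let go with the tray still clamped. Leave the two amber bottles and the slide box where they are.

Things in the scene. Friction and masses are not known exactly. Their poses are not given: they have to be found in the camera images.
- stand: Grey microscope with a long base, fixed to the bench. Origin at bench level in the middle of the stage area; its x axis runs from jaw to fence (away from the robot at yaw 0), y along the stage's travel towards the microscope limb, z up. Base 230 (x) x 530 (y) x 25 mm, from x = -95 to 135 and y = -285 to 245. The limb and lens tower stand at y = +30 to +230 mm; the lens tip is at (20, 65), 125 mm above the bench, the arm's top at 325 mm and the eyepiece reaches about 430 mm.
- carriage (a joint): Travel of the black stage (200 x 150 mm plate, top face 47 mm above the bench) along the stand's +y, in m, 0 to 0.105. Driven only by the crank: 25 mm per turn; it stays where the crank leaves it.
- crank (a joint): Angle of the crank wheel in rad, growing clockwise seen from above; clockwise moves the stage to the stand's +y (25 mm per turn, 0 to 26 rad). Light friction, about 0.06 N m (1.5 N at the knob); it stays where it is left.
- crank_axis (a point): Centre of the crank wheel's top face, 72 mm above the bench; the axis is vertical. Aluminium wheel of 112 mm diameter, 10 mm thick.
- knob_mid (a point): Middle of the crank's upright black knob, 20 mm in diameter, 45 mm high (from 72.5 to 117.5 mm above the bench; this point 96 mm), standing 42 mm from the crank axis. The knob spins freely on its pin, so a gripper may hold it at a constant yaw while going round. At crank angle a it lies at (42 cos a, -42 sin a) mm from crank_axis in the stand's axes.
- jaw (a joint): Travel of the clamp jaw on the stage along the stand's +x, towards the fence, in m, 0 (open) to 0.075. It needs about 11 N to slide plus the pad's push, and stays where it is left. With the tray flush at the fence and the pad just touching it reads about 0.051.
- jaw_post (a point): On the axis of the jaw's upright blue post (18 mm diameter, top 55 mm above the stage face, 102 mm above the bench); this point is 89 mm above the bench. The post stands 50 mm behind the face of the relaxed pad. The steel jaw bar in front of it is 70 mm long (stand's y), begins 14 mm ahead of the post's axis and is 18 mm high over the stage.
- pad (a joint): How far the jaw's orange sprung pad (70 mm wide, 13 mm high) is pressed back into the jaw, in m: 0 relaxed, 0.012 at its end. Spring 700 N/m, about 0.7 N to start. It shows the clamping force; the friction of the jaw keeps it pressed.
- fence (a point): Foot of the fence's inner face at its middle, on the stage face (47 mm above the bench). Aluminium fence 130 mm long (stand's y), 18 mm high, 12 mm thick; it moves with the stage.
- tray: White slide tray with two glass slides, loose on the stage between jaw and fence, 64 mm (its x) x 96 mm (its y) x 16 mm, about 0.18 kg. Origin at the centre of its underside: it is flush when its origin lies 32 mm from the fence's inner face.
- pointer_tip (a point): Tip of the stage's yellow pointer (3 mm wide), which points to the stand's +x over the white scale strip; moves with the stage.
- mark: Red mark on the white scale strip, 18 mm (x) x 6 mm (y) x 3 mm, fixed for the run but at a different place along the scale each time (always 30 mm or more ahead of the pointer, to +y). Origin at its underside centre; axes as the stand's. The pointer is on the mark when its tip has the mark's y in the stand's axes, within the mark's width. Its top is 46 mm above the bench.
- bottle_a: Amber dropper bottle, 42 mm diameter, 120 mm high, standing on the bench. Origin at its underside. Leave alone.
- bottle_b: A second, equal amber dropper bottle. Leave alone.
- slide_box: Grey slide box with clear lid, 87 x 102 x 34 mm, on the bench. Origin at its underside. Leave alone.
Mind the look-alikes: they are no part of the job. What is shaped like the tray but brown or green is not meant.

How it is judged:
On the way, in this order (a step that is already met when the one before it is completed fails the run):
1. the tray is clamped square against the fence, the pad pressed in by 2 to 9 mm, and the jaw let go (value of joint pad between 0.002 and 0.009 m and x of tray in the frame of fence above -0.0345 m and angle between the x axis of tray and the x axis of stand, either way round below 0.05 rad and contact force between the fingers and jaw below 0.1 N), for 0.2 s.
2. with the tray still clamped, the pointer has been wound onto the red mark (value of joint pad between 0.002 and 0.009 m and x of tray in the frame of fence above -0.0345 m and angle between the x axis of tray and the x axis of stand, either way round below 0.05 rad and y of pointer_tip in the frame of mark between -0.003 and 0.003 m), for 0.2 s.
At the end, for the whole second after the job is handed in: The tray is clamped square (within 0.05 rad) against the fence (gap at most 2.5 mm) with the pad pressed in by 2 to 9 mm, the pointer's tip is within 3 mm of the middle of the red mark along the scale, and the stage is at rest (all of step 2 and velocity of joint carriage between -0.002 and 0.002 m/s and linear speed of tray below 0.01 m/s); the robot touches nothing.
It fails at once if the sprung pad is squeezed nearly to its end (more than 10.5 mm) (value of joint pad above 0.0105 m).
It fails at once if an amber bottle or the slide box is moved by more than 30 mm or knocked over (distance of any of bottle_a, bottle_b, slide_box from where it was at the start of the episode above 0.03 m or angle between any of bottle_a, bottle_b, slide_box's own z axis and vertical above 0.5 rad).
It also fails if it takes over 64 s, if anything falls off the work surface, if the arm or the gripper's body presses on something with over 40 N, if the wrist force passes 120 N, or if a joint passes its speed limit or range.

### The arm

A 6-joint arm with a two-finger parallel gripper is mounted at the origin on the work surface. World frame = base frame: x ahead of the robot, y to its left, z up, the work surface at z = 0. Lengths are in m, angles in rad, forces in N, time in s.
With the tool pointing down it reaches from about 0.35 to 0.8 m from the base axis. Payload 7.3 kg.
Tool frame: the origin (TCP) lies between the finger pads; the fingertips stand 25 mm ahead of it and the grasp point (between the pads) lies 6 mm ahead of it; y points along the fingers, z is the direction in which the jaws open and shut, and the axes are right-handed (so a half turn about y gives the same grasp; the last joint's range is limited). The gripper opens to 85 mm and grips with 20 to 120 N. Pads are 22 mm wide; open, the fingers measure 114 mm over their backs; the gripper's body (76 mm by 85 mm) begins 54 mm behind the grasp point. The pads swing forward as they close: fully open they stand 13 mm farther back than shut.
Start: joints at [1.091, 0.342, 1.524, -0, 1.275, -0.146], TCP at [0.172, 0.496, 0.256] pointing down, gripper open.
Joint ranges: [-2.53, 2.53], [-0.77, 2.02], [0.04, 2.7], [-1, 4.14], [0.28, 2.66], [-3.11, 3.11]. Speed limits (rad/s): [2.57, 2.57, 3.14, 3.14, 3.14, 3.14].

### API

Orientations are given as a 3x3 rotation matrix whose columns are the frame's x, y, z axes.
In Python, from cell import env gives the robot as it stands. The module is installed in compiled form; this text tells all that it offers.
- The arm moves only by the tool arm_command, never from a script. Its argument "moves" is a list of rows, each a list of 3 entries, a list of its own where there are three numbers: the finger opening in m, from 0 to 0.0854, then the shift along the tool's x, y, z in m, then the turn about the tool's y in rad. In form: [[grip, [x, y, z], roll], ...]. A call has 1 to 12 rows; each row is the pose to reach, as a shift and turn from the pose measured when the call began, along the tool's axes at that moment; what a row does not reach only later rows make up. A row lasts 1/8 s, in which the tool goes at most 62.5 mm and 10.7 degrees, less where a joint would pass 70% of its speed; a pose out of reach is approached as far as the arm can. A call with a gripper value outside its range is refused whole. The fingers move at their own pace and stop on an object; "squeeze" is the grip in N (left out, the last holds). Time passes only in rows, so rows that repeat a pose let the fingers close. It gives the time, the measured TCP pose, the force and the opening at its end, in the units of the state.
- env.read_state(): the state, without advancing time (a new reading comes with each control period).
- env.capture(name): name is "scene" or "top" or "wrist"; returns a dict with "img" (384x512x3 uint8, red, green, blue), "mtx" (3x3 intrinsics, pixels), "k1" (the pictures are not rectified: a ray, as slopes to the right and down, at radius r is drawn at 1 + k1 r^2 times it, then the intrinsics apply), "R" (3x3) and "t" (3): a world point X has camera coordinates R X + t. Camera axes: x right, y down, z forward; pixel columns grow to the right and rows downward; lengths in m; the calibration is good to about 2 mm. A picture is of the moment at which its call begins. There is no depth.
- env.hand_in(): hands the job in, once; it reports no verdict.
The state is a dict: "time_s": time; "qpos": joint angles; "dq": joint speeds; "tau": joint torques, N m; "ee_pos": TCP position; "eef_rot": TCP orientation; "ft_force": force on the tool from outside, world axes, zero at the start; "moment": the same for the moment, N m; "finger_gap": finger opening in m.
Only numpy, scipy, OpenCV 4.12 (cv2) and the standard library are available. Lean on these libraries where they do the work, as an engineer would, in place of code of your own. Each camera call takes 0.05 s, during which the arm holds its last target.

## Working session

There is one attempt and no reset: what is moved stays moved. The work goes in short steps, Python scripts to look and compute and a tool call to move; the robot and the scene stay as the last step left them, time stands still between calls to the robot, and variables do not carry over. Pictures are saved under pics/ and viewed, and the job is handed in when it is done.

Besides the shell and the picture viewer there is one more tool, called as name([rows], argument=value, ...), one row to a line, values as JSON. arm_command: Moves the arm, as the interface text tells. Its arguments: {"type":"object","properties":{"moves":{"type":"array","items":{"type":"array"}},"squeeze":{"type":"number"}},"required":["moves"]}

```bash
mkdir -p pics; cat > h.py <<'E'
import numpy as np, cv2
from cell import env
def ray(c,uv):
    d=np.array([c["k1"],0,0,0,0],float)
    p=cv2.undistortPoints(np.array(uv,float).reshape(-1,1,2),c["mtx"],d).reshape(-1,2)
    R=c["R"];t=c["t"]
    o=-R.T@t
    D=np.c_[p,np.ones(len(p))]@R
    return o,D
def onz(c,uv,z):
    o,D=ray(c,uv); s=(z-o[2])/D[:,2]
    return o+D*s[:,None]
def proj(c,X):
    X=np.array(X,float).reshape(-1,3); P=X@c["R"].T+c["t"]
    p=P[:,:2]/P[:,2:]; r=(p**2).sum(1,keepdims=True); p=p*(1+c["k1"]*r)
    return p@c["mtx"][:2,:2].T+c["mtx"][:2,2]
def save(c,n,crop=None,f=1):
    im=c["img"][:,:,::-1]
    if crop: a,b,e,g=crop; im=im[b:g,a:e]
    if f!=1: im=cv2.resize(im,None,fx=f,fy=f,interpolation=cv2.INTER_CUBIC)
    cv2.imwrite("pics/"+n+".png",im)
E
python3 - <<'E'
from h import *
np.set_printoptions(precision=4,suppress=True)
s=env.read_state(); print(s["time_s"],s["ee_pos"],s["eef_rot"],s["finger_gap"],s["ft_force"])
for n in ("scene","top","wrist"):
    c=env.capture(n); save(c,n+"0",f=1.5); print(n,c["mtx"],c["k1"],-c["R"].T@c["t"],c["R"])
    np.save("pics/"+n+"0.npy",c,allow_pickle=True)
E
```

```text
0.0 [0.1718 0.4957 0.2556] [[ 0.9448 -0.0007  0.3276]
 [-0.3276 -0.0014  0.9448]
 [-0.0002 -1.     -0.0015]] 0.08520326964180688 [ 0.6542 -0.0507 -0.6142]
scene [[440.0841   0.     254.0626]
 [  0.     440.0841 194.728 ]
 [  0.       0.       1.    ]] -0.03507896391891832 [1.1702 0.5833 1.1221] [[-0.6586  0.7525 -0.0001]
 [ 0.5714  0.5    -0.6508]
 [-0.4896 -0.4287 -0.7593]]
top [[485.6854   0.     258.3962]
 [  0.     485.6854 201.36  ]
 [  0.       0.       1.    ]] -0.1126393288701124 [ 0.3019 -0.019   1.4992] [[ 0.007  -0.9998 -0.0181]
 [-0.9867 -0.0039 -0.1628]
 [ 0.1627  0.019  -0.9865]]
wrist [[318.3172   0.     249.6936]
 [  0.     318.3172 189.5847]
 [  0.       0.       1.    ]] -0.07187331157618645 [0.0929 0.5231 0.3725] [[ 0.3266  0.9451 -0.0007]
 [ 0.8946 -0.3089  0.3229]
 [ 0.3049 -0.1061 -0.9464]]
```

View pics/scene0.png

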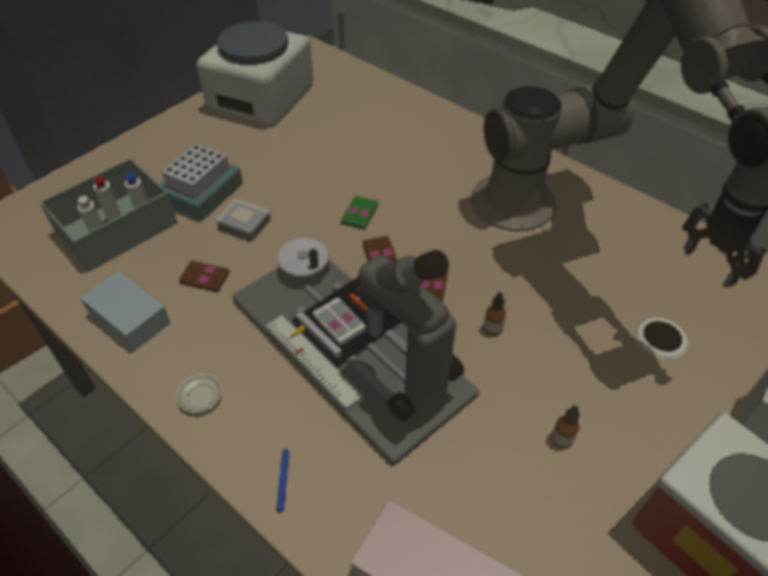

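View pics/top0.png

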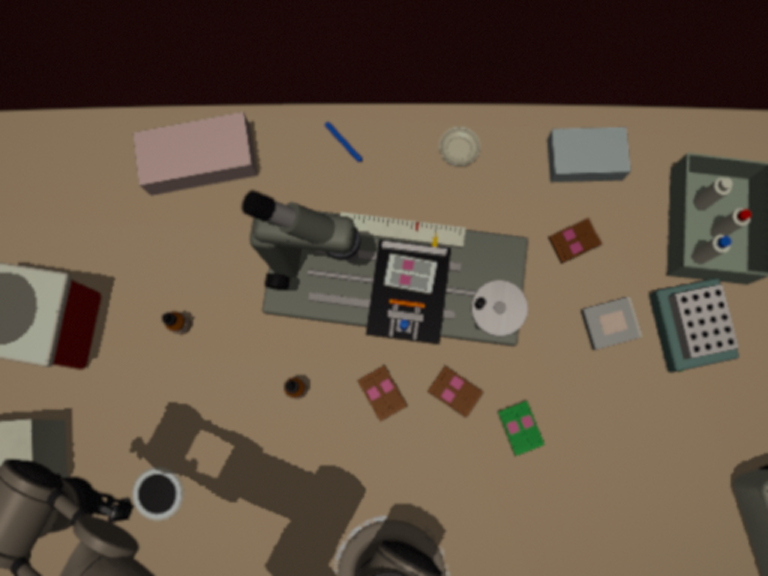

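View pics/wrist0.png

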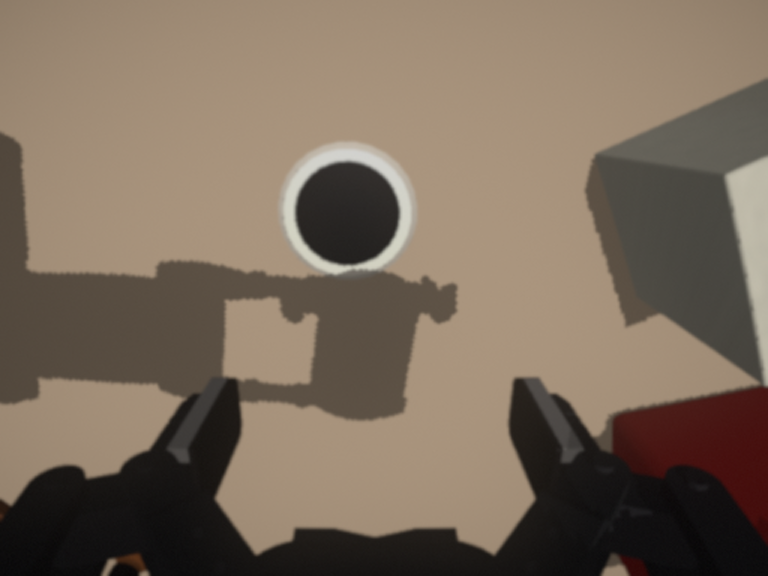

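The scene and top pictures show the microscope at about (395,280) in the top view at 1.5x. The white tray is at (410,272), the blue post at (404,325), the crank wheel at (500,307), the knob at (481,302), the yellow pointer at (436,240) and the red mark at (417,226).

Look-alikes:
- **For the tray:** brown trays at (382,392), (455,390) and (575,240), and a green one at (521,428). All lie on the bench, while the white one is on the stage.
- **For the blue post:** a blue cap at (724,241) and a blue pen at (343,141).

I'll check the choice in a close crop.

```bash
python3 - <<'E'
from h import *
for n,cr in (("top",(165,130,365,240)),("scene",(150,150,330,310))):
    c=np.load(f"pics/{n}0.npy",allow_pickle=True).item(); save(c,n+"0c",cr,4 if n=="top" else 3.5)
E
```

```text
(no output)
```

View pics/top0c.png

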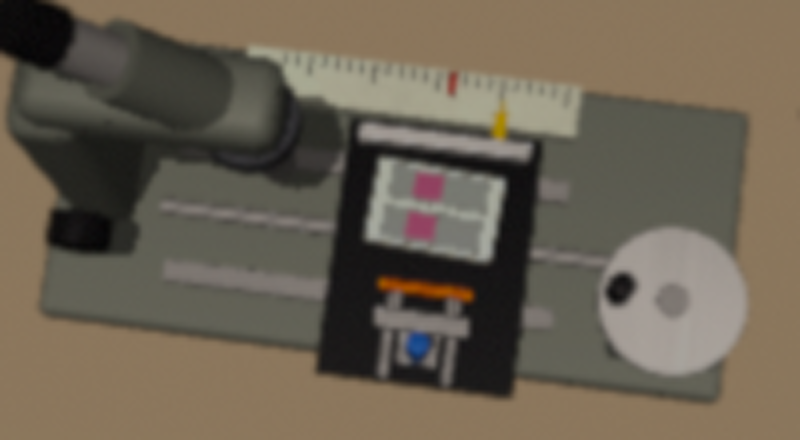

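View pics/scene0c.png

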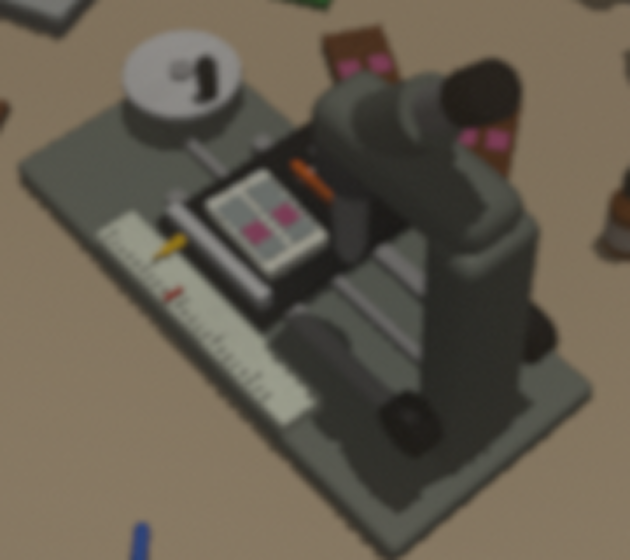

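The crop confirms the white tray (at (435,210) in the crop), slightly rotated on the black stage. The blue post is at (418,345), the orange pad at (425,290), the knob at (620,288), the pointer at (500,115) and the red mark at (453,83). Next I measure these.

```bash
cat > m.py <<'E'
from h import *
np.set_printoptions(precision=4,suppress=True)
def hsv(c): return cv2.cvtColor(c["img"],cv2.COLOR_RGB2HSV)
def blobs(c,lo,hi,box,minA=6):
    m=cv2.inRange(hsv(c),lo,hi); z=np.zeros_like(m); a,b,e,g=box; z[b:g,a:e]=m[b:g,a:e]
    n,l,st,ce=cv2.connectedComponentsWithStats(z)
    return [(st[i,4],ce[i],st[i,:4]) for i in range(1,n) if st[i,4]>=minA],l,z
E
python3 - <<'E'
from m import *
c=np.load("pics/top0.npy",allow_pickle=True).item()
cr=lambda *p:[(165+x/4-.375,130+y/4-.375) for x,y in p]
P=onz(c,cr((748,113),(718,400),(40,312)),.025); print("base corners",P)
print(np.linalg.norm(P[0]-P[1]),np.linalg.norm(P[1]-P[2]))
ex=P[0]-P[1]; ey=P[2]-P[1]; a1=np.arctan2(ex[1],ex[0]);a2=np.arctan2(-ey[0],ey[1]); print("yaw",a1,a2)
box=(245,135,365,240)
for nm,lo,hi,z in (("blue",(100,120,60),(125,255,255),.102),("orange",(5,170,90),(18,255,255),.06),("yellow",(20,150,90),(32,255,255),.047),("red",(170,110,60),(180,255,255),.046),("red2",(0,110,60),(5,255,255),.046)):
    for A,ce,st in blobs(c,lo,hi,box,3)[0]: print(nm,A,ce,st,onz(c,[ce],z)[0])
for nm,p,z in (("knobtop",(622,284),.1175),("wheel",(673,301),.072),("fence L in",(358,142),.065),("fence R in",(531,160),.065),("post top",(418,340),.102)):
    print(nm,onz(c,cr(p),z)[0])
T=onz(c,cr((378,157),(506,180),(491,263),(364,241)),.063); print("tray",T,[np.linalg.norm(T[i]-T[i-1]) for i in range(4)])
np.save("pics/P.npy",P)
print(env.read_state()["time_s"])
E
```

```text
base corners [[ 0.684  -0.2813  0.025 ]
 [ 0.4587 -0.2527  0.025 ]
 [ 0.5244  0.2682  0.025 ]]
0.2271515545293688 0.5250272267235427
yaw -0.12630668339035833 -0.12540630361152344
blue 28 [268.8571 215.9286] [267 213   5   7] [ 0.4896 -0.0228  0.102 ]
orange 66 [270.9394 201.7121] [260 199  23   6] [ 0.5383 -0.029   0.06  ]
yellow 17 [289.5294 161.1765] [288 158   4   7] [ 0.6669 -0.0859  0.047 ]
red2 5 [277.6 150.6] [277 149   2   4] [ 0.7007 -0.0492  0.046 ]
knobtop [ 0.5326 -0.1704  0.1175]
wheel [ 0.5275 -0.2132  0.072 ]
fence L in [0.6498 0.0223 0.065 ]
fence R in [ 0.6362 -0.1087  0.065 ]
post top [ 0.4934 -0.0235  0.102 ]
tray [[ 0.6386  0.0071  0.063 ]
 [ 0.6211 -0.0898  0.063 ]
 [ 0.5573 -0.0782  0.063 ]
 [ 0.5737  0.0172  0.063 ]] [np.float64(0.06562943903228471), np.float64(0.09846971101361206), np.float64(0.06481104772846247), np.float64(0.09686450116398576)]
0.15
```

```bash
cat >> m.py <<'E'
def tool(s,target,yaw=None):
    R=s["eef_rot"]; d=R.T@(np.array(target)-s["ee_pos"])
    cy=np.arctan2(R[1,0],R[0,0])
    return d.round(4), None if yaw is None else round(-(yaw-cy),4)
E
python3 - <<'E'
from m import *
s=env.read_state()
for w in ((.28,.30,.26),(.33,.20,.26),(.37,.10,.26),(.40,0,.26),(.46,-.02,.255)): print(w,tool(s,w,-.126))
c=np.load("pics/top0.npy",allow_pickle=True).item()
print(onz(c,[(295/1.5,388/1.5),(175/1.5,320/1.5)],.06))
E
```

```text
(0.28, 0.3, 0.26) (array([ 0.1663, -0.0041, -0.1496]), np.float64(-0.2078))
(0.33, 0.2, 0.26) (array([ 0.2463, -0.004 , -0.2277]), np.float64(-0.2078))
(0.37, 0.1, 0.26) (array([ 0.3169, -0.0039, -0.309 ]), np.float64(-0.2078))
(0.4, 0, 0.26) (array([ 0.378 , -0.0038, -0.3937]), np.float64(-0.2078))
(0.46, -0.02, 0.255) (array([ 0.4412,  0.0012, -0.3929]), np.float64(-0.2078))
[[0.3664 0.1905 0.06  ]
 [0.5007 0.439  0.06  ]]
```

arm_command([
  [0.06,[0.055,-0.004,-0.05],-0.05],
  [0.06,[0.11,-0.004,-0.1],-0.1],
  [0.06,[0.166,-0.004,-0.15],-0.15],
  [0.06,[0.206,-0.004,-0.19],-0.208],
  [0.06,[0.246,-0.004,-0.228],-0.208],
  [0.06,[0.282,-0.004,-0.268],-0.208],
  [0.06,[0.317,-0.004,-0.309],-0.208],
  [0.06,[0.348,-0.004,-0.352],-0.208],
  [0.06,[0.378,-0.004,-0.394],-0.208],
  [0.06,[0.41,0.001,-0.394],-0.208],
  [0.06,[0.441,0.001,-0.393],-0.208],
  [0.06,[0.441,0.001,-0.393],-0.208],
], squeeze=25)

```text
time_s: 1.65
ee_pos: [0.4609, -0.0208, 0.2545]
eef_rot: [[0.992, -0.001, 0.127], [-0.127, -0.001, 0.992], [-0.001, -1.0, -0.001]]
ft_force: [-0.5, 0.3, -1.2]
finger_gap: 0.0601
```

```bash
python3 - <<'E'
from m import *
c=env.capture("wrist"); save(c,"w1",f=1.5); np.save("pics/w1.npy",c,allow_pickle=True)
s=env.read_state(); print(s["time_s"],s["ee_pos"],s["eef_rot"],s["finger_gap"],s["dq"])
E
```

```text
1.7 [ 0.4597 -0.0202  0.2545] [[ 0.992  -0.0021  0.126 ]
 [-0.126  -0.0007  0.992 ]
 [-0.002  -1.     -0.0009]] 0.059799800292169754 [ 0.0131 -0.027   0.0307  0.002   0.0048  0.0021]
```

View pics/w1.png

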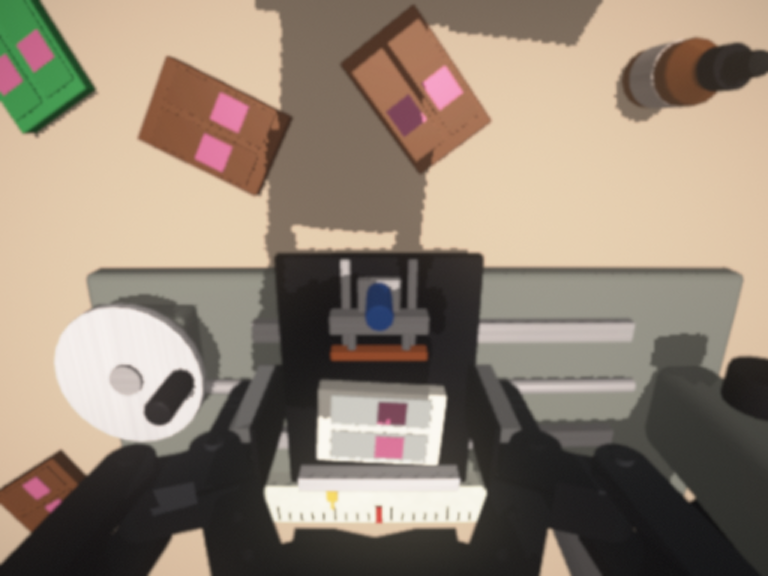

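The wrist view is good: blue post top at (379,315) at 1.5x, pad at (380,353), white tray at (382,422), fence inner edge at y≈467, pointer at (332,498), red mark at (379,514), wheel at (128,378) and knob top near (182,383).

```bash
cat >> m.py <<'E'
YAW=-.126
Rs=np.array([[np.cos(YAW),-np.sin(YAW)],[np.sin(YAW),np.cos(YAW)]]); O=np.array([.5869,.0158])
def st(X): X=np.atleast_2d(X)[:,:2]; return (X-O)@Rs
E
python3 - <<'E'
from m import *
c=np.load("pics/w1.npy",allow_pickle=True).item()
print("cam",-c["R"].T@c["t"])
f=lambda *p:[(x/1.5-.17,y/1.5-.17) for x,y in p]
def pr(n,P): print(n,P[:,:2].tolist() and P[:,:2].round(4).tolist(),"stand",st(P).round(4).tolist())
P=onz(c,f((88,270),(742,270)),.025); pr("base near corners",P); print(np.arctan2(-(P[1]-P[0])[0],(P[1]-P[0])[1]))
box=(150,150,350,370)
for nm,lo,hi,z in (("blue",(100,100,30),(125,255,255),.102),("orange",(3,150,60),(14,255,255),.06),("yellow",(18,120,120),(32,255,255),.047),("red",(170,110,60),(180,255,255),.046),("red2",(0,130,60),(6,255,255),.046)):
    for A,ce,s in blobs(c,lo,hi,box,8)[0]: print(A,ce,s); pr(nm,onz(c,[ce],z))
pr("post top",onz(c,f((379,316)),.102))
pr("tray top",T:=onz(c,f((322,383),(446,389),(437,465),(316,460)),.063))
pr("fence in top",onz(c,f((302,467),(459,467)),.065))
pr("knob top c",onz(c,f((183,384)),.1175)); pr("wheel c",onz(c,f((128,378)),.072))
pr("pad front",onz(c,f((330,360),(428,360)),.053))
save(c,"w1k",(20,170,160,310),4); save(c,"w1m",(170,300,340,360),4); save(c,"w1p",(200,160,310,320),3.7)
E
```

```text
cam [ 0.3781 -0.0101  0.3714]
base near corners [[0.4551, -0.2455], [0.5195, 0.266]] stand [[-0.098, -0.2758], [-0.0983, 0.2397]]
-0.12524466267714884
453 [252.4062 204.7528] [244 190  18  30]
blue [[0.4838, -0.0212]] stand [[-0.0976, -0.0496]]
642 [251.9766 235.4081] [220 230  65  11]
orange [[0.5358, -0.0278]] stand [[-0.0452, -0.0496]]
30 [221.0667 330.5333] [219 328   5   7]
yellow [[0.6736, -0.085]] stand [[0.0987, -0.0891]]
9 [258.4444 279.5556] [257 278   4   4]
red [[0.6027, -0.0281]] stand [[0.0212, -0.0416]]
26 [252.0769 342.8077] [251 338   3  10]
red2 [[0.7001, -0.0479]] stand [[0.1203, -0.049]]
post top [[0.4894, -0.0218]] stand [[-0.092, -0.0495]]
tray top [[0.5533, -0.0717], [0.5699, 0.0186], [0.6384, 0.0065], [0.6216, -0.0879]] stand [[-0.0223, -0.091], [-0.0172, 0.0007], [0.0523, -0.0027], [0.0474, -0.0986]]
fence in top [[0.6254, -0.0996], [0.6411, 0.0235]] stand [[0.0527, -0.1097], [0.0528, 0.0145]]
knob top c [[0.5131, -0.1462]] stand [[-0.0529, -0.17]]
wheel c [[0.5279, -0.2103]] stand [[-0.0301, -0.2317]]
pad front [[0.5404, -0.0646], [0.5495, 0.008]] stand [[-0.0361, -0.0856], [-0.0361, -0.0124]]
```

View pics/w1k.png

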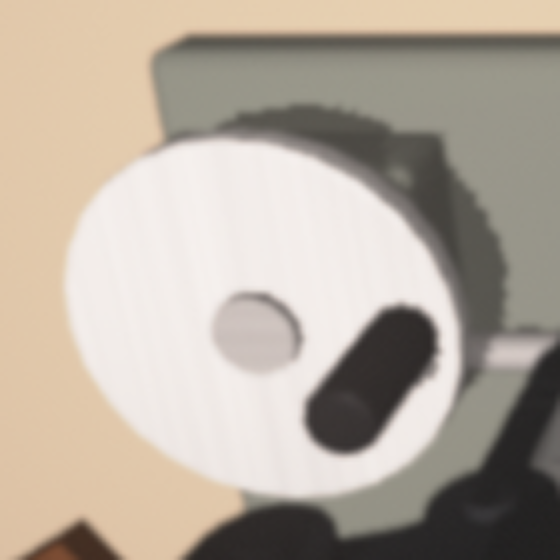

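View pics/w1m.png

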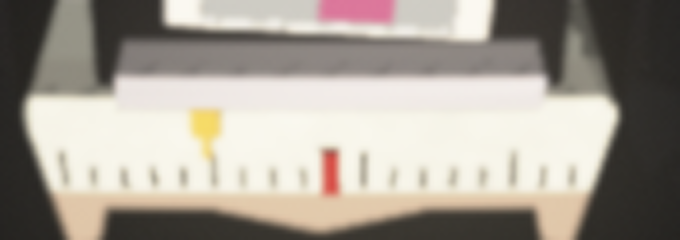

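View pics/w1p.png

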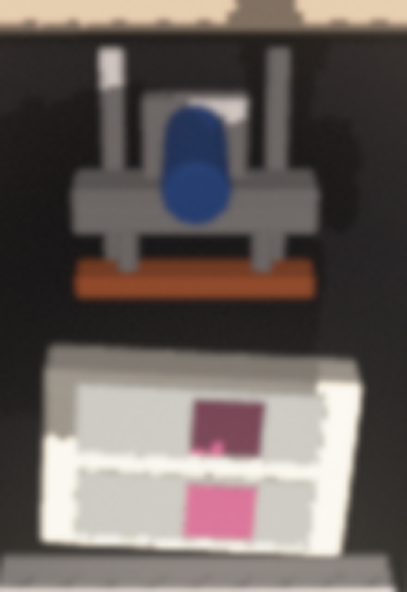

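```bash
python3 - <<'E'
from m import *
c=np.load("pics/w1.npy",allow_pickle=True).item()
def pr(n,P): print(n,P[:,:2].round(4).tolist(),"stand",st(P).round(4).tolist())
k=lambda *p:[(20+x/4-.4,170+y/4-.4) for x,y in p]
m=lambda *p:[(170+x/4-.4,300+y/4-.4) for x,y in p]
p=lambda *q:[(200+x/3.7-.4,160+y/3.7-.4) for x,y in q]
pr("post",onz(c,p((196,190)),.102))
pr("pad front top",onz(c,p((76,298),(316,298)),.061))
pr("fence foot",onz(c,m((125,38),(540,38)),.047)); pr("fence topedge",onz(c,m((115,75),(545,75)),.065))
pr("tray",onz(c,p((46,380),(362,388),(340,553),(40,543)),.063))
pr("knob top",onz(c,k((341,414)),.1175)); pr("knob foot",onz(c,k((402,342)),.0725))
pr("wheel",onz(c,k((257,333)),.072))
# ellipse fit of wheel rim: points on top rim
rim=k((65,280),(110,400),(180,462),(280,497),(380,480),(440,430),(463,360),(190,142),(120,175),(300,148),(400,225))
R=onz(c,rim,.072)[:,:2]; A=np.c_[2*R,np.ones(len(R))]; q=np.linalg.lstsq(A,(R**2).sum(1),rcond=None)[0]
print("wheel fit",q[:2],np.sqrt(q[2]+q[:2]@q[:2]),st(q[:2]))
pr("pointer tip",onz(c,m((209,157)),.047)); pr("mark",onz(c,m((331,172)),.046))
s=env.read_state();print(tool(s,(.4905,-.022,.25),-.126))
E
```

```text
post [[0.4899, -0.0218]] stand [[-0.0915, -0.0495]]
pad front top [[0.5367, -0.0629], [0.5456, 0.0074]] stand [[-0.0399, -0.0844], [-0.0399, -0.0136]]
fence foot [[0.6368, -0.1047], [0.6531, 0.0242]] stand [[0.0646, -0.1133], [0.0646, 0.0166]]
fence topedge [[0.6356, -0.1049], [0.6518, 0.0229]] stand [[0.0635, -0.1137], [0.0635, 0.0152]]
tray [[0.562, -0.0759], [0.5768, 0.0184], [0.6373, 0.007], [0.6213, -0.088]] stand [[-0.0132, -0.0941], [-0.0104, 0.0013], [0.0512, -0.0024], [0.0472, -0.0986]]
knob top [[0.5295, -0.1677]] stand [[-0.0339, -0.1893]]
knob foot [[0.5359, -0.172]] stand [[-0.027, -0.1927]]
wheel [[0.529, -0.2122]] stand [[-0.0288, -0.2335]]
wheel fit [ 0.5277 -0.2104] 0.05535039460240881 [[-0.0303 -0.2319]]
pointer tip [[0.6876, -0.0862]] stand [[0.1127, -0.0885]]
mark [[0.6998, -0.0475]] stand [[0.12, -0.0486]]
(array([0.0308, 0.0045, 0.0021]), np.float64(-0.0003))
```

arm_command([
  [0.06,[0.031,0.01,0.002],0],
  [0.06,[0.031,0.06,0.002],0],
  [0.06,[0.031,0.11,0.002],0],
  [0.06,[0.031,0.14,0.002],0],
  [0.06,[0.031,0.157,0.002],0],
  [0.06,[0.031,0.157,0.002],0],
], squeeze=30)

```text
time_s: 2.45
ee_pos: [0.4889, -0.0216, 0.0967]
eef_rot: [[0.992, -0.005, 0.125], [-0.125, 0.0, 0.992], [-0.005, -1.0, -0.001]]
ft_force: [0.3, 0.6, 0.2]
finger_gap: 0.0598
```

```bash
python3 - <<'E'
from m import *
c=env.capture("wrist"); save(c,"w2",f=1.5); np.save("pics/w2.npy",c,allow_pickle=True)
s=env.read_state(); print(s["time_s"],s["ee_pos"],s["ft_force"],st(s["ee_pos"]))
E
```

```text
2.5 [ 0.4898 -0.0218  0.0977] [0.6549 0.3746 0.583 ] [[-0.0916 -0.0495]]
```

View pics/w2.png

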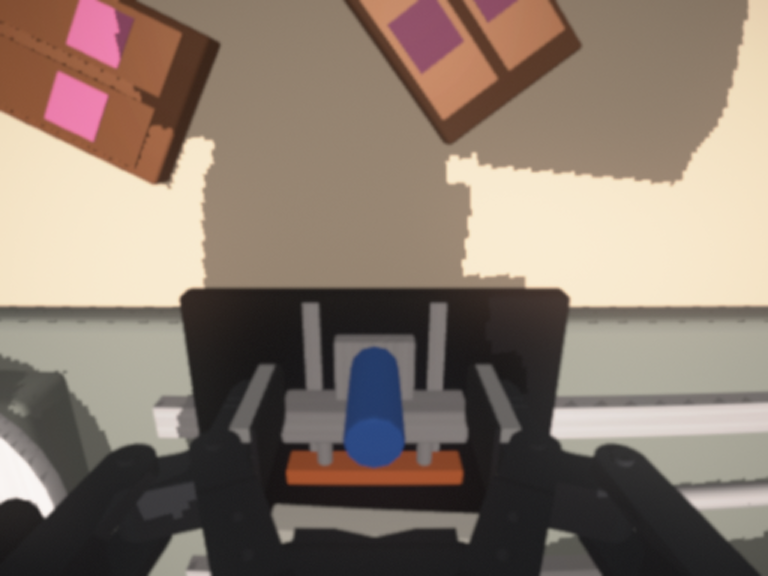

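The post top at (374,440) is centred between the fingers, so I grip it and push in the first part.

arm_command([
  [0.016,[0,0,0],0],
  [0.016,[0,0,0],0],
  [0.016,[0,0,0],0],
  [0.016,[0,0,0],0],
  [0.016,[0.006,0,0],0],
  [0.016,[0.012,0,0],0],
  [0.016,[0.018,0,0],0],
  [0.016,[0.024,0,0],0],
  [0.016,[0.028,0,0],0],
  [0.016,[0.032,0,0],0],
  [0.016,[0.036,0,0],0],
  [0.016,[0.036,0,0],0],
], squeeze=40)

```text
time_s: 4.0
ee_pos: [0.5237, -0.0262, 0.0985]
eef_rot: [[0.992, -0.007, 0.125], [-0.125, -0.0, 0.992], [-0.007, -1.0, -0.001]]
ft_force: [-9.0, -0.8, 13.1]
finger_gap: 0.0169
```

```bash
python3 - <<'E'
from m import *
c=env.capture("wrist"); save(c,"w3",f=1.5); np.save("pics/w3.npy",c,allow_pickle=True)
c=env.capture("scene"); save(c,"s3",(150,150,330,310),3.5); np.save("pics/s3.npy",c,allow_pickle=True)
s=env.read_state(); print(s["time_s"],s["ee_pos"],s["ft_force"],st(s["ee_pos"]),s["finger_gap"])
E
```

```text
4.1 [ 0.5237 -0.0262  0.0985] [-10.0761   0.1838  12.4913] [[-0.0574 -0.0496]] 0.01671890765191022
```

View pics/w3.png

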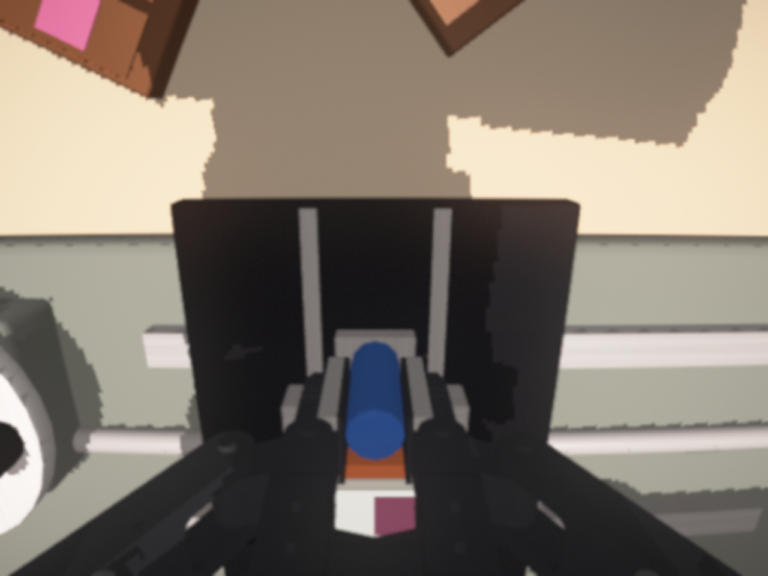

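View pics/s3.png

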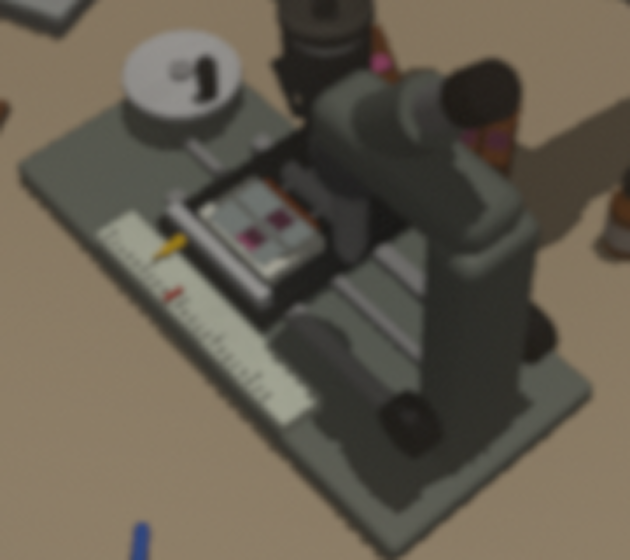

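Post still held; the tray is nearly flush. I continue in small steps while watching the force.

arm_command([
  [0.016,[0.003,0,0],0],
  [0.016,[0.006,0,0],0],
  [0.016,[0.008,0,0],0],
  [0.016,[0.008,0,0],0],
])

```text
time_s: 4.6
ee_pos: [0.5289, -0.0269, 0.0986]
eef_rot: [[0.992, -0.013, 0.125], [-0.125, 0.0, 0.992], [-0.013, -1.0, -0.001]]
ft_force: [-10.8, 0.5, 7.9]
finger_gap: 0.0168
```

arm_command([
  [0.016,[0.002,0,0],0],
  [0.016,[0.003,0,0],0],
  [0.016,[0.003,0,0],0],
])

```text
time_s: 4.97
ee_pos: [0.5291, -0.0269, 0.0986]
eef_rot: [[0.992, -0.019, 0.125], [-0.125, 0.001, 0.992], [-0.019, -1.0, -0.001]]
ft_force: [-10.1, 1.0, 7.5]
finger_gap: 0.0167
```

```bash
python3 - <<'E'
from m import *
c=env.capture("wrist"); save(c,"w4",(200,200,300,384),4); np.save("pics/w4.npy",c,allow_pickle=True)
c=env.capture("top"); save(c,"t4",(240,150,310,230),7); np.save("pics/t4.npy",c,allow_pickle=True)
s=env.read_state(); print(s["time_s"],s["ee_pos"],s["ft_force"],st(s["ee_pos"]),s["finger_gap"])
E
```

```text
5.075 [ 0.5291 -0.0269  0.0986] [-10.4587  -0.2204   7.72  ] [[-0.052  -0.0496]] 0.016707277292168733
```

View pics/w4.png

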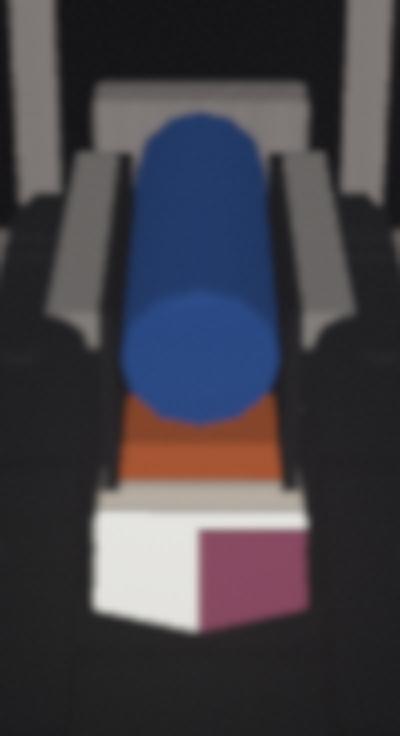

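View pics/t4.png

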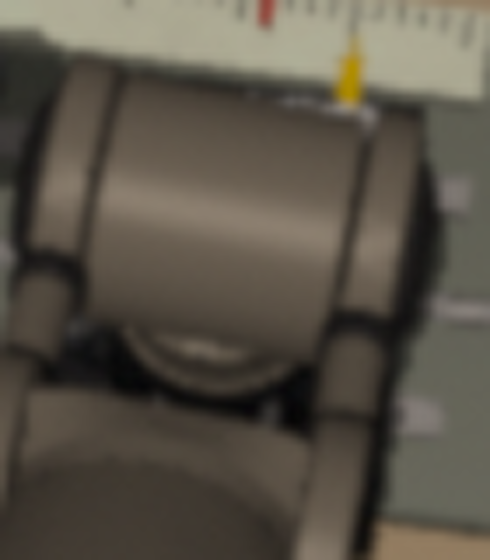

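arm_command([
  [0.016,[0.003,0,0],0],
  [0.016,[0.005,0,0],0],
  [0.016,[0.007,0,0],0],
  [0.016,[0.008,0,0],0],
  [0.016,[0.008,0,0],0],
])

```text
time_s: 5.7
ee_pos: [0.5338, -0.0275, 0.0986]
eef_rot: [[0.992, -0.026, 0.124], [-0.124, 0.002, 0.992], [-0.026, -1.0, -0.001]]
ft_force: [-12.3, 0.4, 9.6]
finger_gap: 0.0167
```

```bash
python3 - <<'E'
from m import *
c=env.capture("wrist"); save(c,"w5",(200,200,300,384),4); np.save("pics/w5.npy",c,allow_pickle=True)
s=env.read_state(); print(s["time_s"],s["ee_pos"],s["ft_force"],st(s["ee_pos"]),s["finger_gap"])
E
```

```text
5.75 [ 0.5338 -0.0275  0.0986] [-12.4975   0.3429   9.7678] [[-0.0472 -0.0496]] 0.016706173017773326
```

View pics/w5.png

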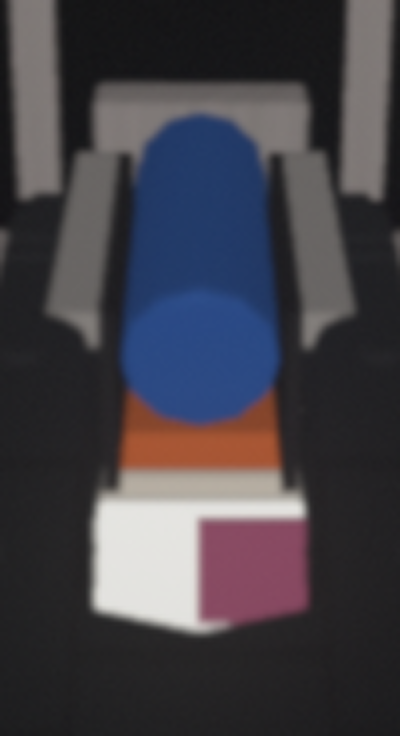

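```bash
python3 - <<'E'
from m import *
for n in ("w2","w3","w4","w5"):
    c=np.load(f"pics/{n}.npy",allow_pickle=True).item()
    m=cv2.inRange(hsv(c),(3,150,60),(16,255,255))
    cols=m[:,240:261]; ys=[np.where(cols[:,i])[0].max()+.5 for i in range(21) if cols[:,i].any()]
    # subpixel edge by saturation mean profile
    S=hsv(c)[:,240:261,1].astype(float).mean(1); y0=int(np.median(ys))
    seg=S[y0-6:y0+7]; mid=(seg.max()+seg.min())/2; i=np.where((seg[:-1]>=mid)&(seg[1:]<mid))[0][-1]; y=y0-6+i+(seg[i]-mid)/(seg[i]-seg[i+1])
    P=onz(c,[(250,y)],.061)
    b=cv2.inRange(hsv(c),(100,100,30),(125,255,255)); yy,xx=np.where(b[:330]); yb=yy.max()+.5
    Q=onz(c,[(250,yb)],.102)
    print(n,y,"pad front",st(P)[0],"post top far edge",st(Q)[0],"post->pad",st(P)[0][0]-st(Q)[0][0]+.009)
E
```

```text
w2 324.15084473049075 pad front [-0.0391 -0.049 ] post top far edge [-0.0831 -0.0491] post->pad 0.053000922449409536
w3 318.49391304347824 pad front [-0.0068 -0.0493] post top far edge [-0.0492 -0.0494] post->pad 0.051392793212382104
w4 319.47582037996546 pad front [-0.0015 -0.0493] post top far edge [-0.0437 -0.0494] post->pad 0.05117494053716853
w5 316.72285464098076 pad front [ 0.0007 -0.0493] post top far edge [-0.0395 -0.0494] post->pad 0.04912597219783045
```

Pad is now in by about 2 mm: geometry 2.0 mm, force rise 2.1 N, which is also about 2 mm. It needs about 3.3 mm more.

arm_command([
  [0.016,[0.003,0,0],0],
  [0.016,[0.005,0,0],0],
  [0.016,[0.007,0,0],0],
  [0.016,[0.007,0,0],0],
  [0.016,[0.007,0,0],0],
])

```text
time_s: 6.38
ee_pos: [0.5371, -0.0279, 0.0985]
eef_rot: [[0.992, -0.034, 0.124], [-0.124, 0.003, 0.992], [-0.034, -0.999, -0.001]]
ft_force: [-14.9, 0.5, 10.3]
finger_gap: 0.0168
```

```bash
cat > padm.py <<'E'
from m import *
import sys
def padm(c):
    m=cv2.inRange(hsv(c),(3,150,60),(16,255,255))
    cols=m[:,240:261]; ys=[np.where(cols[:,i])[0].max()+.5 for i in range(21) if cols[:,i].any()]
    S=hsv(c)[:,240:261,1].astype(float).mean(1); y0=int(np.median(ys))
    seg=S[y0-6:y0+7]; mid=(seg.max()+seg.min())/2; i=np.where((seg[:-1]>=mid)&(seg[1:]<mid))[0][-1]; y=y0-6+i+(seg[i]-mid)/(seg[i]-seg[i+1])
    P=onz(c,[(250,y)],.061)
    b=cv2.inRange(hsv(c),(100,100,30),(125,255,255)); yy,xx=np.where(b[:330]); yb=yy.max()+.5
    Q=onz(c,[(250,yb)],.102)
    print(y,"pad front",st(P)[0],"post top far edge",st(Q)[0],"post->pad",st(P)[0][0]-st(Q)[0][0]+.009)
E
python3 - <<'E'
from padm import *
c=env.capture("wrist"); save(c,"w6",(200,200,300,384),3); np.save("pics/w6.npy",c,allow_pickle=True); padm(c)
s=env.read_state(); print(s["time_s"],s["ee_pos"],s["ft_force"],st(s["ee_pos"]),s["finger_gap"])
E
```

```text
313.23238180196256 pad front [ 0.0008 -0.0492] post top far edge [-0.0362 -0.0494] post->pad 0.04599045414610424
6.425 [ 0.5371 -0.0279  0.0986] [-14.4917   0.1368  10.9701] [[-0.0439 -0.0496]] 0.016736114549049486
```

Pad is in by about 5.2 mm (geometry) or 5.1 mm (force), so I unload, open and rise.

arm_command([
  [0.016,[-0.0005,0,0],0],
  [0.016,[-0.0005,0,0],0],
  [0.05,[-0.0005,0,0],0],
  [0.05,[-0.0005,0,0],0],
  [0.06,[-0.0005,0,0],0],
  [0.06,[-0.002,-0.04,0],0],
  [0.06,[-0.004,-0.09,0],0],
  [0.06,[-0.03,-0.15,0],0],
  [0.06,[-0.07,-0.155,0],0],
  [0.06,[-0.07,-0.155,0],0],
])

```text
time_s: 7.68
ee_pos: [0.4714, -0.0193, 0.2573]
eef_rot: [[0.992, -0.033, 0.124], [-0.124, 0.003, 0.992], [-0.033, -0.999, -0.002]]
ft_force: [0.1, -0.3, -0.9]
finger_gap: 0.0601
```

```bash
python3 - <<'E'
from padm import *
c=env.capture("wrist"); save(c,"w7",f=1.5); np.save("pics/w7.npy",c,allow_pickle=True); 
s=env.read_state(); print(s["time_s"],s["ee_pos"],s["eef_rot"],s["ft_force"],s["finger_gap"],s["qpos"])
E
```

```text
7.725 [ 0.4726 -0.0196  0.2567] [[ 0.9917 -0.0327  0.1241]
 [-0.1241  0.0026  0.9923]
 [-0.0328 -0.9995 -0.0015]] [ 0.3754 -0.4602 -1.6221] 0.05987135124242019 [-0.2011  0.264   1.6354 -0.0042  1.2747 -1.6461]
```

View pics/w7.png

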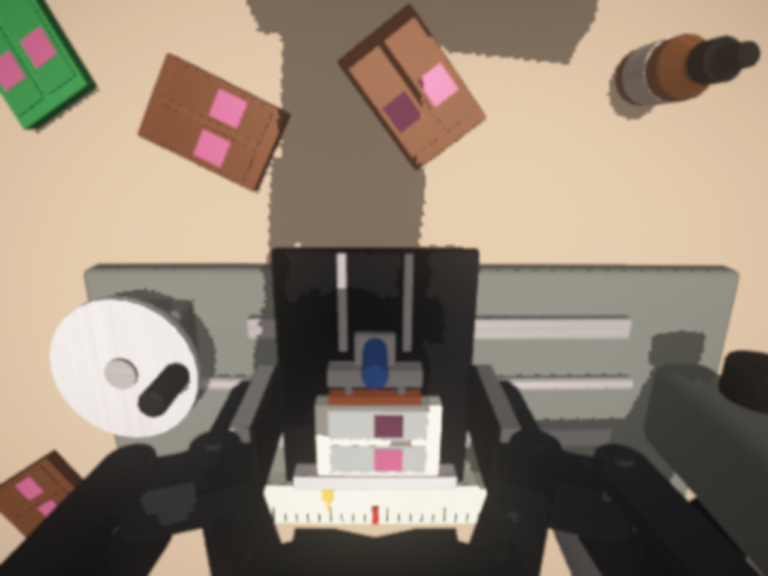

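The tray is square against the fence (tray centre (378,440), fence at y≈470), and the post top is at (375,376). I check the pad value and re-measure the crank.

```bash
python3 - <<'E'
from padm import *
c=np.load("pics/w7.npy",allow_pickle=True).item(); padm(c)
save(c,"w7p",(200,210,310,350),5); save(c,"w7k",(20,170,160,310),4)
E
```

```text
269.6030195381883 pad front [ 0.001  -0.0487] post top far edge [-0.0361 -0.0489] post->pad 0.04608572811680816
```

View pics/w7p.png

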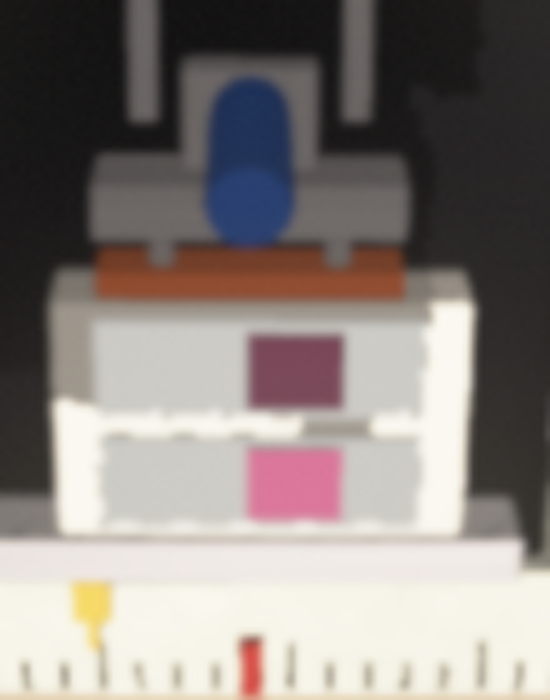

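View pics/w7k.png

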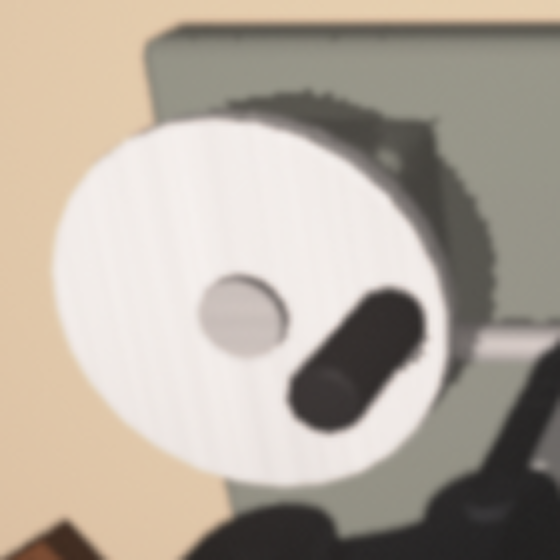

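```bash
python3 - <<'E'
from m import *
s=env.read_state(); print(tool(s,(.533,-.17,.19),-.126))
E
```

```text
(array([ 0.0808,  0.0643, -0.1417]), np.float64(0.0015))
```

arm_command([
  [0.06,[0.02,0.0,-0.05],0],
  [0.06,[0.05,0.02,-0.1],0],
  [0.06,[0.081,0.045,-0.142],0],
  [0.06,[0.081,0.064,-0.142],0],
  [0.06,[0.081,0.064,-0.142],0],
], squeeze=25)

```text
time_s: 8.35
ee_pos: [0.5327, -0.1706, 0.1875]
eef_rot: [[0.991, -0.038, 0.125], [-0.125, 0.005, 0.992], [-0.038, -0.999, 0.0]]
ft_force: [0.2, 0.6, 0.4]
finger_gap: 0.0603
```

```bash
python3 - <<'E'
from m import *
c=env.capture("wrist"); save(c,"w8",f=1.5); np.save("pics/w8.npy",c,allow_pickle=True)
s=env.read_state(); print(s["time_s"],s["ee_pos"],s["eef_rot"],s["ft_force"])
E
```

```text
8.4 [ 0.5332 -0.1703  0.1891] [[ 0.9916 -0.035   0.1242]
 [-0.1242  0.0038  0.9923]
 [-0.0352 -0.9994 -0.0006]] [-0.4012 -0.2313  0.2943]
```

View pics/w8.png

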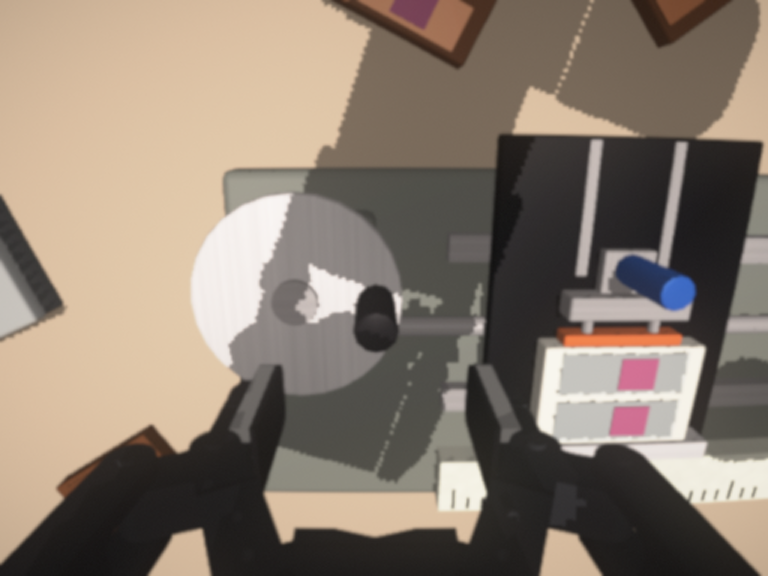

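The wheel centre is at (296,301), the knob top centre at (376,331) with its foot near (376,300). The knob sits midway between the fingers (x ≈ 270 and 485).

```bash
python3 - <<'E'
from m import *
c=np.load("pics/w8.npy",allow_pickle=True).item(); save(c,"w8k",(120,120,280,270),5)
f=lambda *p:[(x/1.5-.17,y/1.5-.17) for x,y in p]
def pr(n,P): print(n,P[:,:2].round(4).tolist(),"stand",st(P).round(4).tolist())
pr("hub",onz(c,f((296,301)),.072)); pr("knob top",onz(c,f((376,331)),.1175)); pr("knob foot",onz(c,f((376,302)),.0725))
R=onz(c,f((191,295),(205,345),(240,380),(300,395),(360,375),(392,335),(290,193),(235,212),(350,212),(385,245),(401,290)),.072)[:,:2]
A=np.c_[2*R,np.ones(len(R))]; q=np.linalg.lstsq(A,(R**2).sum(1),rcond=None)[0]
print("wheel fit",q[:2],np.sqrt(q[2]+q[:2]@q[:2]),st(q[:2]))
E
```

```text
hub [[0.528, -0.2112]] stand [[-0.0299, -0.2326]]
knob top [[0.5313, -0.1697]] stand [[-0.0318, -0.1911]]
knob foot [[0.5335, -0.1699]] stand [[-0.0296, -0.1909]]
wheel fit [ 0.528  -0.2121] 0.05516760704382059 [[-0.0298 -0.2335]]
```

View pics/w8k.png

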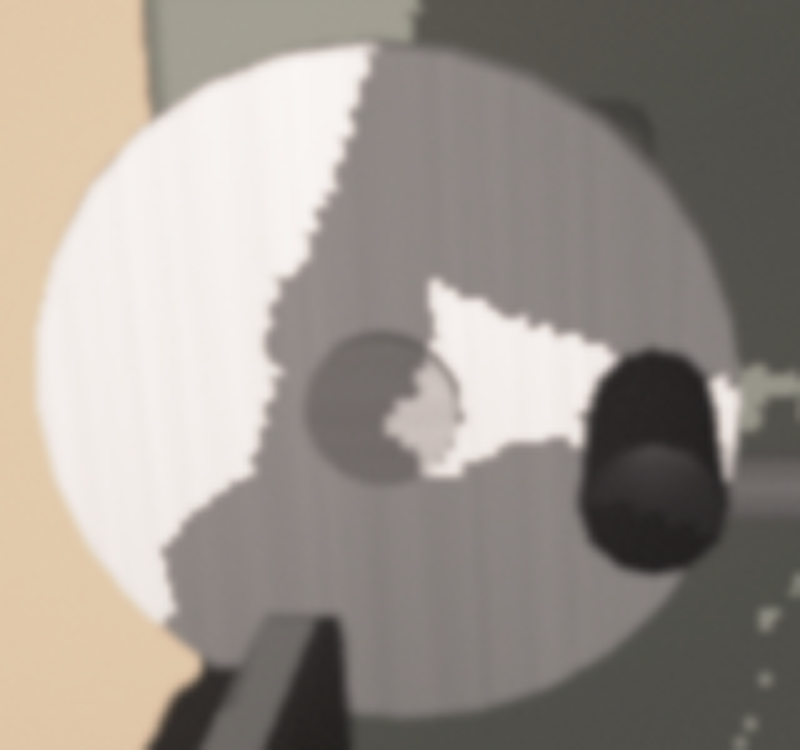

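arm_command([
  [0.06,[0.001,0.03,0],0],
  [0.06,[0.002,0.06,0],0],
  [0.06,[0.003,0.085,0],0],
  [0.06,[0.003,0.085,0],0],
  [0.018,[0.003,0.085,0],0],
  [0.018,[0.003,0.085,0],0],
  [0.018,[0.003,0.085,0],0],
  [0.018,[0.003,0.085,0],0],
], squeeze=25)

```text
time_s: 9.4
ee_pos: [0.534, -0.1705, 0.1055]
eef_rot: [[0.992, -0.033, 0.124], [-0.124, 0.003, 0.992], [-0.033, -0.999, -0.001]]
ft_force: [1.1, 2.2, 6.9]
finger_gap: 0.0193
```

```bash
cat > circ.py <<'E'
from m import *
C=np.array([-.030,-.233])
s=env.read_state(); R=s["eef_rot"]; p=st(s["ee_pos"])[0]-C
a0=np.arctan2(-p[1],p[0]); print(s["time_s"],s["ee_pos"],"gap",s["finger_gap"],"F",s["ft_force"],"a",a0,"r",np.hypot(*p)); print(R)
def rows(da,n,z=None):
    for k in range(1,n+1):
        a=a0+da*k/n; q=C+.042*np.array([np.cos(a),-np.sin(a)]); w=O+Rs@q
        d=R.T@(np.array([w[0],w[1],s["ee_pos"][2] if z is None else z])-s["ee_pos"]); print("%.2f"%a,d.round(4).tolist())
E
python3 - <<'E'
from circ import *
rows(12*.3,12)
E
```

```text
9.4 [ 0.534  -0.1705  0.1055] gap 0.019324020791264197 F [1.0764 2.2344 6.9442] a -1.5484344564238364 r 0.041589494593300594
[[ 0.9917 -0.0325  0.1243]
 [-0.1242  0.0031  0.9923]
 [-0.0326 -0.9995 -0.001 ]]
-1.25 [0.0124, -0.0004, -0.0018]
-0.95 [0.0235, -0.0008, -0.0075]
-0.65 [0.0325, -0.001, -0.0163]
-0.35 [0.0385, -0.0012, -0.0273]
-0.05 [0.0409, -0.0013, -0.0396]
0.25 [0.0397, -0.0012, -0.0521]
0.55 [0.0347, -0.0011, -0.0636]
0.85 [0.0266, -0.0008, -0.0732]
1.15 [0.016, -0.0004, -0.08]
1.45 [0.0039, -0.0, -0.0833]
1.75 [-0.0086, 0.0004, -0.0829]
2.05 [-0.0205, 0.0007, -0.0788]
```

arm_command([
  [0.018,[0.012,0,-0.002],0],
  [0.018,[0.0235,-0.001,-0.0075],0],
  [0.018,[0.0325,-0.001,-0.016],0],
  [0.018,[0.0385,-0.001,-0.027],0],
  [0.018,[0.041,-0.001,-0.0395],0],
  [0.018,[0.0395,-0.001,-0.052],0],
  [0.018,[0.0345,-0.001,-0.0635],0],
  [0.018,[0.0265,-0.001,-0.073],0],
  [0.018,[0.016,0,-0.08],0],
  [0.018,[0.004,0,-0.083],0],
  [0.018,[-0.0085,0,-0.083],0],
  [0.018,[-0.0205,0.001,-0.079],0],
])

```text
time_s: 10.9
ee_pos: [0.5032, -0.2455, 0.1055]
eef_rot: [[0.992, -0.032, 0.125], [-0.125, 0.004, 0.992], [-0.032, -0.999, 0.0]]
ft_force: [6.8, 6.1, 4.3]
finger_gap: 0.0194
```

```bash
python3 - <<'E'
from circ import *
rows(12*.3,12)
c=env.capture("wrist"); save(c,"w9",f=1.2)
E
```

```text
10.9 [ 0.5032 -0.2455  0.1055] gap 0.01936537858600211 F [6.7575 6.0796 4.2865] a 2.073319519096714 r 0.041886724833067136
[[ 0.9917 -0.0316  0.1249]
 [-0.1248  0.0041  0.9922]
 [-0.0319 -0.9995  0.0001]]
2.37 [-0.01, 0.0003, 0.0075]
2.67 [-0.0173, 0.0006, 0.0178]
2.97 [-0.0212, 0.0007, 0.0297]
3.27 [-0.0214, 0.0007, 0.0422]
3.57 [-0.0179, 0.0006, 0.0543]
3.87 [-0.011, 0.0004, 0.0648]
4.17 [-0.0013, 0.0001, 0.0728]
4.47 [0.0103, -0.0003, 0.0775]
4.77 [0.0228, -0.0007, 0.0786]
5.07 [0.0351, -0.0011, 0.076]
5.37 [0.046, -0.0015, 0.0698]
5.67 [0.0546, -0.0017, 0.0607]
```

View pics/w9.png

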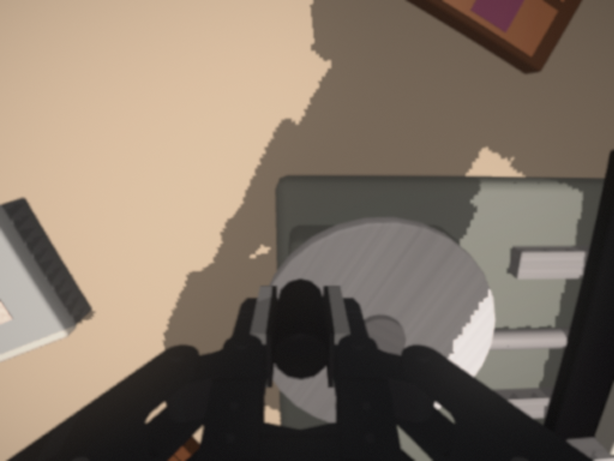

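The knob at (300,330) is still held and the wheel turns. Another 3.6 rad.

arm_command([
  [0.018,[-0.01,0,0.0075],0],
  [0.018,[-0.0175,0.001,0.018],0],
  [0.018,[-0.021,0.001,0.0295],0],
  [0.018,[-0.0215,0.001,0.042],0],
  [0.018,[-0.018,0.001,0.0545],0],
  [0.018,[-0.011,0,0.065],0],
  [0.018,[-0.0015,0,0.073],0],
  [0.018,[0.0105,0,0.0775],0],
  [0.018,[0.023,-0.001,0.0785],0],
  [0.018,[0.035,-0.001,0.076],0],
  [0.018,[0.046,-0.001,0.07],0],
  [0.018,[0.0545,-0.002,0.0605],0],
])

```text
time_s: 12.45
ee_pos: [0.5644, -0.1896, 0.1057]
eef_rot: [[0.992, -0.032, 0.124], [-0.124, 0.008, 0.992], [-0.033, -0.999, 0.004]]
ft_force: [4.3, 5.4, -1.5]
finger_gap: 0.0193
```

```bash
python3 - <<'E'
from circ import *
rows(2.75,10)
c=env.capture("wrist"); save(c,"w10",f=1.5); np.save("pics/w10.npy",c,allow_pickle=True)
c=env.capture("top"); save(c,"t10",(240,130,350,230),7); np.save("pics/t10.npy",c,allow_pickle=True)
c=env.capture("scene"); save(c,"s10",(150,150,330,310),3.5)
E
```

```text
12.45 [ 0.5644 -0.1896  0.1057] gap 0.019277961578903397 F [ 4.2565  5.4499 -1.5325] a -0.6684373400252859 r 0.04264394475558462
[[ 0.9917 -0.0321  0.1242]
 [-0.124   0.008   0.9923]
 [-0.0329 -0.9995  0.004 ]]
-0.39 [0.0053, -0.0002, -0.0103]
-0.12 [0.0082, -0.0004, -0.0215]
0.16 [0.008, -0.0004, -0.033]
0.43 [0.0046, -0.0003, -0.044]
0.71 [-0.0016, -0.0002, -0.0537]
0.98 [-0.0102, 0.0001, -0.0613]
1.26 [-0.0206, 0.0004, -0.0663]
1.53 [-0.0319, 0.0008, -0.0683]
1.81 [-0.0434, 0.0012, -0.0672]
2.08 [-0.0541, 0.0015, -0.063]
```

View pics/w10.png

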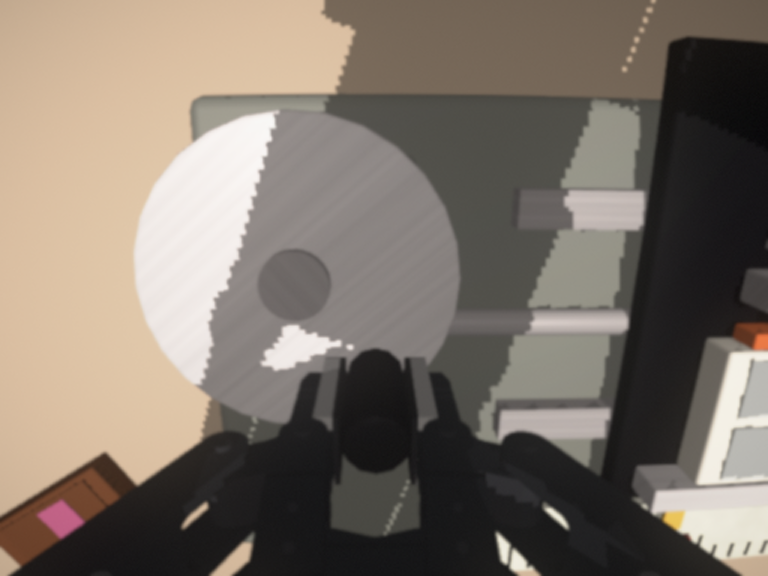

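View pics/t10.png

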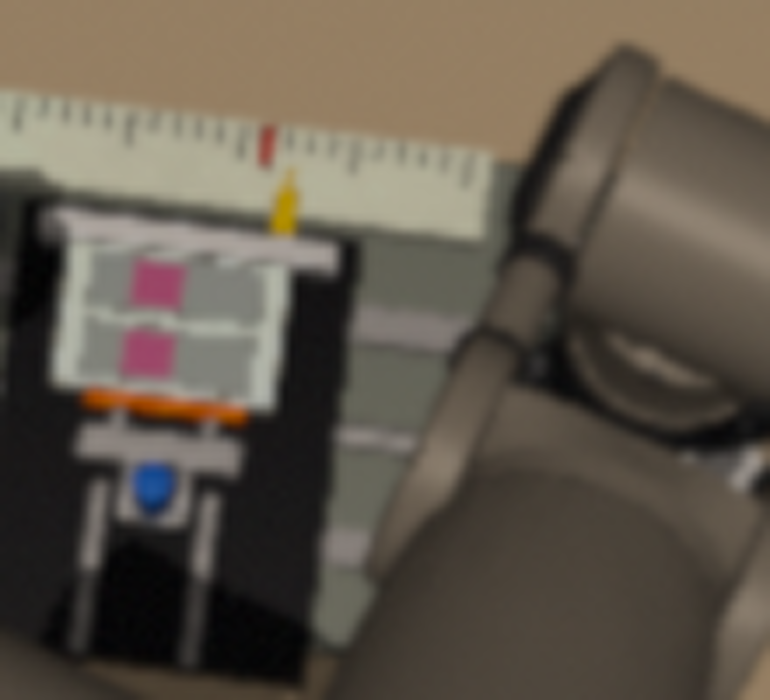

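View pics/s10.png

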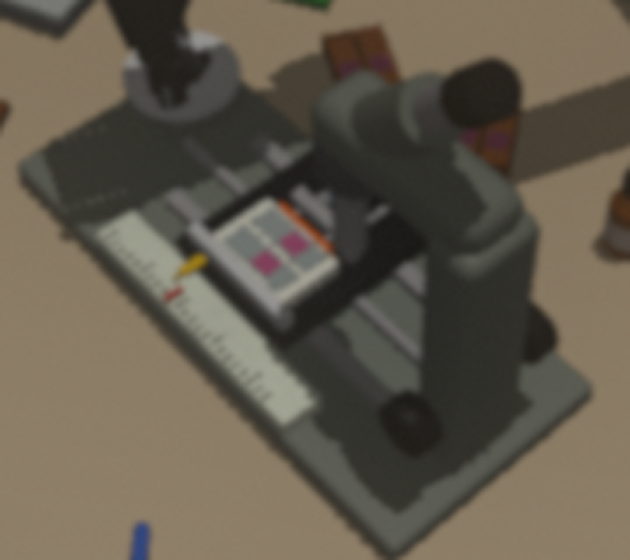

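Pointer tip at (290,172) and red mark at (267,147) in the top crop. I measure the remaining distance.

```bash
python3 - <<'E'
from circ import *
c=np.load("pics/t10.npy",allow_pickle=True).item()
g=lambda *p:[(240+x/7-.43,130+y/7-.43) for x,y in p]
T=st(onz(c,g((290,174)),.047)); M=st(onz(c,g((267,147)),.046)); print(T,M,M-T,(M-T)[0,1]/.025*2*np.pi)
rows(2.85,10)
E
```

```text
12.6 [ 0.5651 -0.1908  0.1057] gap 0.019315573836663727 F [ 5.6218  1.4728 -1.2191] a -0.6361235241789447 r 0.04265270687240751
[[ 0.9917 -0.0301  0.1247]
 [-0.1246  0.0061  0.9922]
 [-0.0306 -0.9995  0.0023]]
[[ 0.11   -0.0622]] [[ 0.1212 -0.0506]] [[0.0112 0.0116]] 2.913340587196048
-0.35 [0.0051, -0.0002, -0.0109]
-0.07 [0.0076, -0.0003, -0.0226]
0.22 [0.0067, -0.0003, -0.0345]
0.50 [0.0024, -0.0002, -0.0456]
0.79 [-0.0048, 0.0, -0.0551]
1.07 [-0.0143, 0.0003, -0.0622]
1.36 [-0.0255, 0.0006, -0.0664]
1.64 [-0.0374, 0.001, -0.0672]
1.93 [-0.0491, 0.0014, -0.0646]
2.21 [-0.0595, 0.0017, -0.0589]
```

arm_command([
  [0.018,[0.005,0,-0.011],0],
  [0.018,[0.0075,0,-0.0225],0],
  [0.018,[0.0065,0,-0.0345],0],
  [0.018,[0.0025,0,-0.0455],0],
  [0.018,[-0.005,0,-0.055],0],
  [0.018,[-0.0145,0,-0.062],0],
  [0.018,[-0.0255,0.001,-0.0665],0],
  [0.018,[-0.0375,0.001,-0.067],0],
  [0.018,[-0.049,0.001,-0.0645],0],
  [0.018,[-0.0595,0.002,-0.059],0],
  [0.018,[-0.0595,0.002,-0.059],0],
])

```text
time_s: 13.98
ee_pos: [0.4978, -0.2402, 0.1056]
eef_rot: [[0.992, -0.031, 0.124], [-0.124, 0.008, 0.992], [-0.032, -0.999, 0.004]]
ft_force: [0.5, 2.3, 2.2]
finger_gap: 0.0191
```

```bash
python3 - <<'E'
from circ import *
c=env.capture("top"); save(c,"t11",(240,130,350,230),7); np.save("pics/t11.npy",c,allow_pickle=True)
c=env.capture("wrist"); save(c,"w11",f=1); c=env.capture("scene"); save(c,"s11",(150,190,240,270),7)
E
```

```text
13.975 [ 0.4978 -0.2402  0.1056] gap 0.0190979849901955 F [0.4933 2.2675 2.2267] a 2.254865999603413 r 0.041510726261433394
[[ 0.9918 -0.0311  0.1241]
 [-0.1239  0.0077  0.9923]
 [-0.0319 -0.9995  0.0038]]
```

View pics/t11.png

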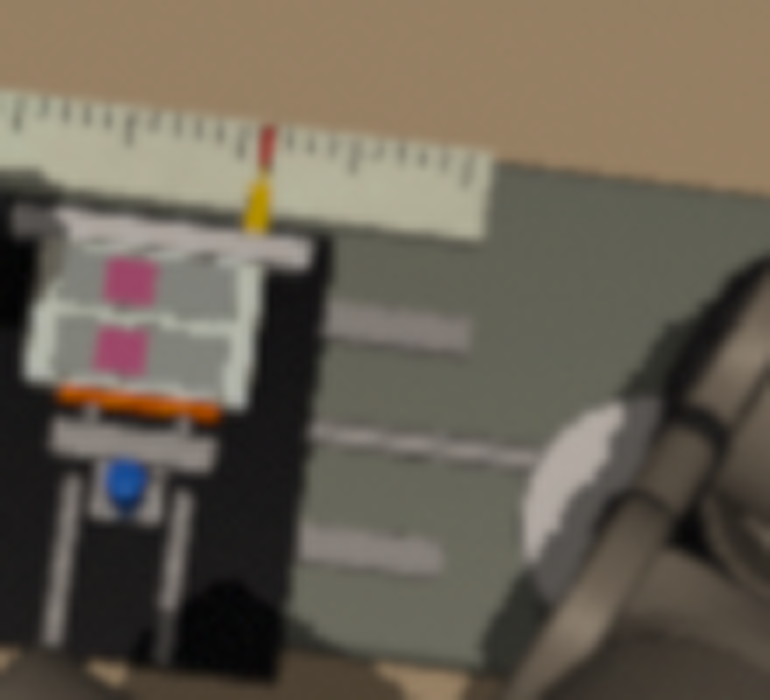

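View pics/s11.png

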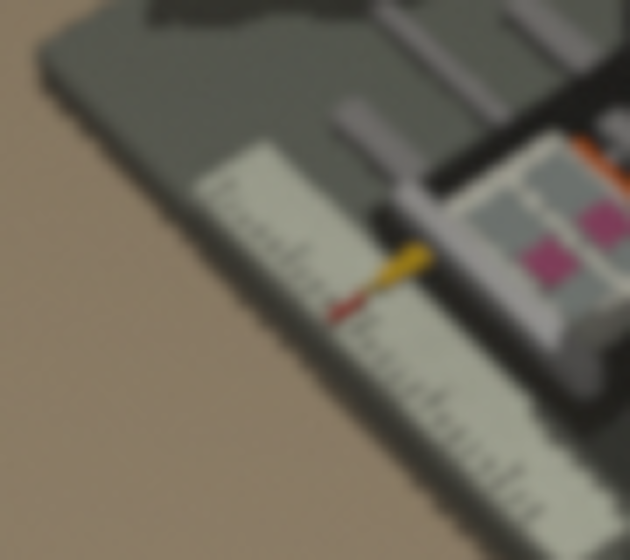

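Pointer and mark line up in both views. Here is a numeric check before letting go.

```bash
cat > chk.py <<'E'
from m import *
def chk(c,box):
    for nm,rg,z in (("yellow",[((18,120,70),(34,255,255))],.047),("red",[((0,90,50),(7,255,255)),((170,90,50),(180,255,255))],.046)):
        best=max((b for lo,hi in rg for b in blobs(c,lo,hi,box,3)[0]),key=lambda b:b[0]); print(nm,best[0],best[1],"stand",st(onz(c,[best[1]],z))[0])
E
python3 - <<'E'
from chk import *
chk(np.load("pics/t11.npy",allow_pickle=True).item(),(260,140,300,166))
c=env.capture("scene"); chk(c,(185,215,215,240))
E
```

```text
yellow 28 [276.5    159.0357] stand [ 0.0937 -0.0502]
red 9 [277.5556 150.2222] stand [ 0.1222 -0.0499]
yellow 30 [207.5 227.1] stand [ 0.087  -0.0501]
red 6 [198.5    233.8333] stand [ 0.1221 -0.0488]
```

The residual is about 0.3 to 1.3 mm, within ±3 mm, so I release.

arm_command([
  [0.018,[0,0,0],0],
  [0.018,[0,0,0],0],
  [0.045,[0,0,0],0],
  [0.055,[0,0,0],0],
  [0.055,[0,0,0],0],
  [0.055,[-0.001,-0.03,0],0],
  [0.055,[-0.003,-0.08,0],0],
  [0.055,[-0.005,-0.14,0],0],
  [0.055,[-0.04,-0.15,0],0],
  [0.055,[-0.04,-0.15,0.05],0],
  [0.055,[-0.04,-0.15,0.1],0],
  [0.055,[-0.04,-0.15,0.1],0],
])

```text
time_s: 15.68
ee_pos: [0.4761, -0.1357, 0.2572]
eef_rot: [[0.992, -0.03, 0.121], [-0.12, 0.007, 0.993], [-0.03, -1.0, 0.003]]
ft_force: [0.4, -0.8, 0.1]
finger_gap: 0.0551
```

```bash
python3 - <<'E'
from chk import *
from padm import padm
s=env.read_state(); print(s["time_s"],s["ee_pos"],s["ft_force"])
c=env.capture("top"); chk(c,(260,140,300,166)); save(c,"t12",f=1.5)
c=env.capture("scene"); chk(c,(185,215,215,240))
c=env.capture("wrist"); save(c,"w12",f=1.5); np.save("pics/w12.npy",c,allow_pickle=True)
E
```

```text
15.675 [ 0.4761 -0.1357  0.2572] [ 0.4079 -0.8409  0.0546]
yellow 27 [276.5556 159.0741] stand [ 0.0936 -0.0504]
red 9 [277.5556 150.2222] stand [ 0.1222 -0.0499]
yellow 30 [207.5 227.1] stand [ 0.087  -0.0501]
red 6 [198.5    233.8333] stand [ 0.1221 -0.0488]
```

View pics/w12.png

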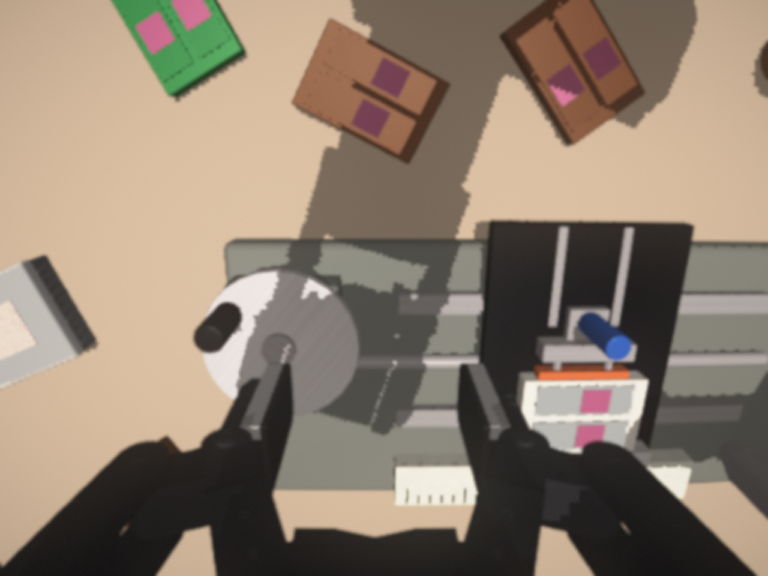

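View pics/t12.png

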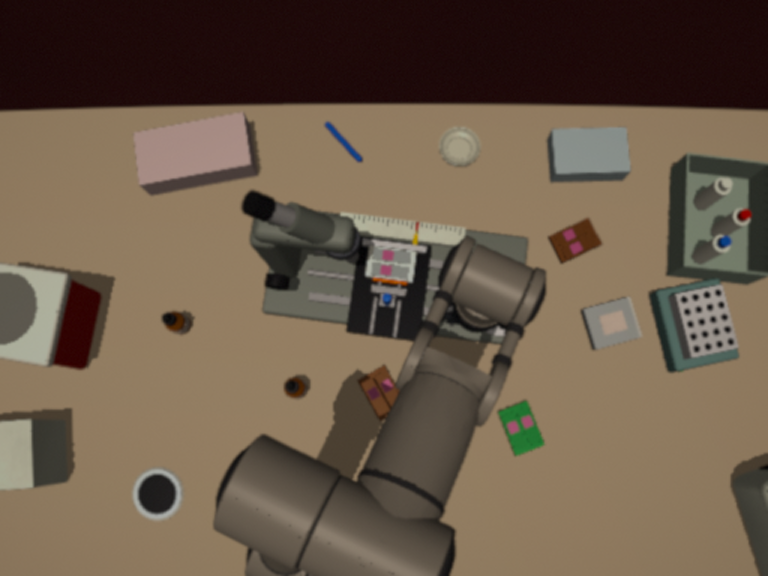

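The tray is still clamped, the pointer (416,240) lines up with the mark (417,226), the gripper is clear, and the bottles and box are where they started. One closer wrist look will confirm the pad and pointer.

arm_command([
  [0.055,[0,0,0.05],0],
  [0.055,[-0.005,0,0.1],0],
  [0.055,[-0.005,0,0.13],0],
  [0.055,[-0.005,0,0.13],0],
  [0.055,[-0.005,0,0.13],0],
])

```text
time_s: 16.45
ee_pos: [0.4875, -0.0106, 0.2572]
eef_rot: [[0.992, -0.03, 0.125], [-0.125, 0.005, 0.992], [-0.031, -1.0, 0.001]]
ft_force: [-0.2, -0.1, 0.3]
finger_gap: 0.0548
```

```bash
python3 - <<'E'
from chk import *
from padm import padm
c=env.capture("wrist"); save(c,"w13",(190,220,320,360),5); np.save("pics/w13.npy",c,allow_pickle=True)
print(env.read_state()["ft_force"]); padm(c); chk(c,(170,320,340,360))
E
```

```text
[-0.5685  0.0152 -0.5483]
257.52486187845307 pad front [ 0.001  -0.0377] post top far edge [-0.0359 -0.0379] post->pad 0.04591717393850866
yellow 22 [240.9545 321.7273] stand [ 0.1003 -0.0489]
red 37 [241.5405 334.8649] stand [ 0.122  -0.0484]
```

View pics/w13.png

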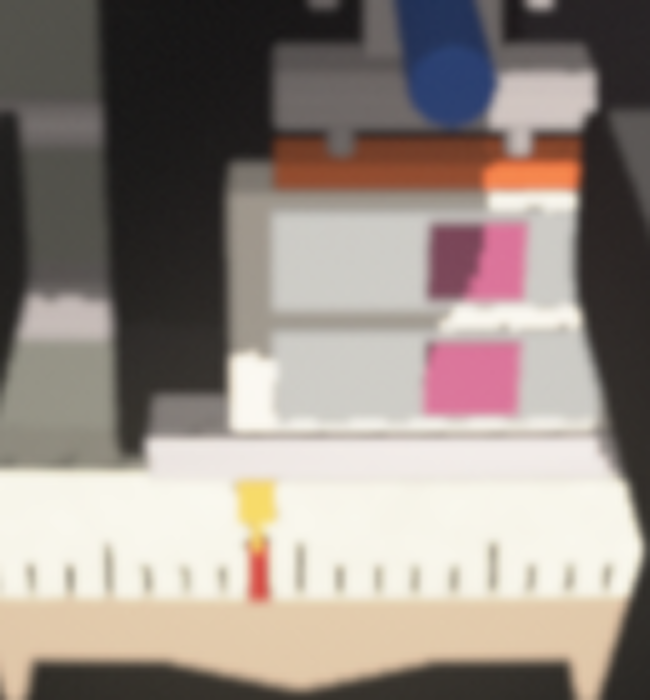

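The pointer tip (257,540) stands on the mark (259,570), with a residual of about 0.5 mm. The pad is pressed in by about 5.3 mm and the tray is flush. The gripper is clear, so I hand in.

```bash
python3 -c "
from cell import env
print(env.hand_in())"
```

```text
the job is handed in; nothing more can be done
None
```

I clamped the white tray, wound the crank until the pointer stood on the red mark, let go of both and handed the job in at about 16.5 s. No verdict is reported.

- **Clamping:** I gripped the blue post and pushed the jaw in until the tray was square against the fence. The pad is pressed in by about 5.2 mm. The camera geometry (5.1 to 5.3 mm) and the force rise (about 5.1 mm) agree. After winding, the pad still measured about 5.3 mm.
- **Winding:** The crank went round about 10 rad at the knob. The last wrist view puts the pointer about 0.5 mm from the mark. The top view gave 0.5 mm and the scene view 1.3 mm, all within the 3 mm limit. Those two were of the pointer's body rather than its tip.
- **Surroundings:** The gripper was clear, with the wrist force near zero. The bottles and slide box looked unmoved in the last top picture.
- **Off plan:** While pushing, the arm gave way by about 3 mm and the gripper tilted by about 0.03 rad. I allowed for this in the push, and no check failed.

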